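# Lock a bit in the bench fixture chuck

### The arm

A 7-joint arm with a two-finger parallel gripper is mounted at the origin on the work surface. World frame = base frame: x ahead of the robot, y to its left, z up, the work surface at z = 0. Lengths are in m, angles in rad, forces in N, time in s.
With the tool pointing down it reaches from about 0.425 to 0.95 m from the base axis. Payload 4.7 kg.
Tool frame: the origin (TCP) lies at the very end of the fingers, on their centre line; the grasp point (between the pads) lies 19 mm behind it; z points along the fingers, x is the direction in which the jaws open and shut, and the axes are right-handed (so a half turn about z gives the same grasp; the last joint's range is limited). The gripper opens to 85 mm and grips with 20 to 120 N. Pads are 22 mm wide; open, the fingers measure 114 mm over their backs; the gripper's body (76 mm by 85 mm) begins 54 mm behind the grasp point. The pads swing forward as they close: fully open they stand 13 mm farther back than shut.
Start: joints at [-1.249, 0.469, -0.049, 1.532, 0.024, 1.141, -0.082], TCP at [0.232, 0.634, 0.199] pointing down, gripper open.
Joint ranges: [-2.59, 2.59], [-0.33, 1.99], [-1.39, 1.29], [0.1, 2.45], [-1.04, 4.18], [0.21, 1.99], [-2.66, 2.66]. Speed limits (rad/s): [2.57, 2.57, 3.14, 3.14, 3.14, 3.14, 3.14].

### API

Orientations are given as a unit quaternion [x, y, z, w].
In Python, from workcell import r gives the robot as it stands.
- The arm moves only by the tool step_arm, never from a script. Its argument "increments" is a list of rows, each an object of numbers: "gripper": the closure, from 0 (fully open) to 1 (shut); "tx", "ty", "tz": the shift along the world's x, y, z in mm; "rx", "ry", "rz": the turn, a rotation vector about the world's x, y, z in degrees. In form: [{"gripper": .., "tx": .., "ty": .., "tz": .., "rx": .., "ry": .., "rz": ..}, ...]. A call has 1 to 10 rows; each row is the pose to reach, as a shift and turn from the pose commanded when the call began; what a row does not reach only later rows make up. A row lasts 1/10 s, in which the tool goes at most 50 mm and 8.59 degrees, less where a joint would pass 70% of its speed; a pose out of reach is approached as far as the arm can. A call with a gripper value outside its range is refused whole. The fingers move at their own pace and stop on an object; the grip force is fixed at half the most. Time passes only in rows, so rows that repeat a pose let the fingers close. It gives the time, the measured TCP pose, the force and the opening at its end, in the units of the state.
- r.get_obs(): the state, without advancing time (a new reading comes with each control period).
- r.snapshot(name): name is "scene" or "top"; returns a dict with "img" (384x512x3 uint8, red, green, blue), "K" (3x3 intrinsics, pixels), "extrinsics" (4x4, takes a point from camera to world coordinates). Camera axes: x right, y up, looking along -z (the intrinsics and any distortion apply to the point x, -y, -z); pixel columns grow to the right and rows downward; lengths in m; the calibration is good to about 2 mm. A picture is of the moment at which its call begins. There is no depth.
- r.finish_job(): hands the job in, once; it reports no verdict.
The state is a dict: "time": time; "joint_pos": joint angles; "joint_vel": joint speeds; "effort": joint torques, N m; "position": TCP position; "ee_rot": TCP orientation; "force": force on the tool from outside, world axes, zero at the start; "ft_torque": the same for the moment, N m; "finger_gap": opening from 0.0 (shut) to 1.0 (fully open).
Only numpy, scipy, OpenCV 4.12 (cv2) and the standard library are available. Lean on these libraries where they do the work, as an engineer would, in place of code of your own. Each camera call takes 0.05 s, during which the arm holds its last target.

### The job

A countersink bit is standing loose between the open jaws of the upright fixture chuck on the bench. Clamp it there: lift the chuck's sleeve against its spring, turn it clockwise (seen from above) and let it snap down into a new notch, taking fresh grips as needed, until the sleeve rests fully down about three notches past the first touch of the jaws on the bit. More than five would overtighten it. Leave the spare bit in the wooden cleat and the other tools on the bench where they are.

Things in the scene. Friction and masses are not known exactly. Their poses are not given: they have to be found in the camera images.
- chuck: steel fixture chuck fixed upright on the bench, origin at the centre of its foot on the bench top, z up along its axis. Foot: disc 90 mm wide, 12 mm high; on it a 50 mm wide ring with 12 radial teeth 30 degrees (0.524 rad) apart, tops 28.5 mm above the bench. Inside the sleeve stand three fixed posts (tops at 64 mm) and the three jaws (tops at 66 mm); only the bit stands higher
- chuck_axis (a point): point on the chuck's axis, 54 mm above the bench, half-way up the jaws. Turning the raised sleeve clockwise seen from above closes all three jaws together, by 4 mm of radius per radian (2.1 mm per notch); anticlockwise opens them. It turns against 0.04 N m of friction until the jaws touch the bit
- sleeve_mid (a point): centre of the chuck's knurled steel sleeve, on its axis: a round tube 54 mm in diameter, 28 mm high, from 30 to 58 mm above the bench when down. The point moves up and turns with the sleeve. When down, a lug under the sleeve sits between two teeth and stops it turning (about 0.08 rad of play). The sleeve must be raised 7 mm or more to turn freely
- sleeve (a joint): how far the sleeve is raised, m: 0 fully down in a notch, 0.012 at its upper stop. Spring and weight take about 7 N at first, 11 N at the top. Let go, it springs down; if its lug lands on a tooth it may stay 3 to 7 mm up until turned a little (up to half a notch) either way. Let go raised with the jaws tight, it also turns back
- jaw1: first of three like jaws: steel blocks 10 mm (radial) by 8 by 24 mm, 42 to 66 mm above the bench, 120 degrees apart. The origin is not on the jaw: at the start it lies on the chuck's axis at bench height, and it shifts past the axis by as much as the jaw closes. x points out from the axis to the jaw. The face towards the bit starts 13 mm from the axis
- jaw2: second jaw, as jaw1. Once the jaws touch the bit they yield on springs (the jaws stop, the sleeve still turns): each further notch adds about 5 N to each jaw's force and 0.06 N m to the torque needed to turn the sleeve
- jaw3: third jaw, as jaw1
- bit_wide_mid (a point): centre (half-way up) of the wide steel countersink bit: round shank 16 mm in diameter, 35 mm long, 9 mm cone on top, 44 mm in all, about 70 g. It stands upright, cone up, foot 32 mm and tip 76 mm above the bench, either loose in the chuck or as the spare in the cleat (told by its position)
- bit_slim_mid (a point): centre (half-way up) of the slim steel countersink bit: as the wide one, but 10 mm in diameter, about 30 g. Whichever of the two stands in the chuck is to be clamped; it stands up to 3 mm off the axis and the jaws centre it
- cleat: small cedar block, 60 by 100 by 46 mm, fixed to the bench, origin at the centre of its underside; the spare bit stands in the round pocket, 20 mm wide and 14 mm deep, at the centre of its top
- file: tapering round file with wooden handle, 170 mm long, lying on the bench: leave alone
- gauge: flat orange plastic peg gauge, 90 by 35 by 6 mm, lying on the bench: leave alone
- winder: chrome peg winder, 105 mm long and 24 mm high, lying on the bench: leave alone
Not all that is in view belongs to the job. What is shaped like the cleat but yellow is not meant. There is more than one size of the chuck; the one meant has the size given above.

How it is judged:
On the way:
1. the sleeve is lifted clear of its notch (value of joint sleeve above 0.006 m), for 0.1 s.
At the end, for the whole second after the job is handed in: sleeve down in a notch (raised under 1.5 mm); each jaw presses the bit in the chuck with over 4 N; that bit within 4 mm of the chuck's axis and 0.1 rad of upright; the other bit still in the cleat, within 10 mm of the pocket's centre and 0.25 rad of upright (value of joint sleeve below 0.0015 m and (((contact force between each of jaw1, jaw2, jaw3 and bit_wide above 4 N and horizontal distance between bit_wide_mid and chuck_axis below 0.004 m and angle between bit_wide_mid's own z axis and vertical below 0.1 rad) and (horizontal distance between bit_slim_mid and cleat below 0.01 m and angle between bit_slim_mid's own z axis and vertical below 0.25 rad)) or ((contact force between each of jaw1, jaw2, jaw3 and bit_slim above 4 N and horizontal distance between bit_slim_mid and chuck_axis below 0.004 m and angle between bit_slim_mid's own z axis and vertical below 0.1 rad) and (horizontal distance between bit_wide_mid and cleat below 0.01 m and angle between bit_wide_mid's own z axis and vertical below 0.25 rad)))); the robot touches nothing.
It fails at once if a jaw presses on a bit with more than 32 N (overtightened) (contact force between any of jaw1, jaw2, jaw3 and bit_wide above 32 N or contact force between any of jaw1, jaw2, jaw3 and bit_slim above 32 N).
It fails at once if a bit is taken out of its place (moved more than 20 mm) (distance of any of bit_wide_mid, bit_slim_mid from where it was at the start of the episode above 0.02 m).
It fails at once if the file, the gauge or the winder is moved more than 20 mm (distance of any of file, gauge, winder from where it was at the start of the episode above 0.02 m).
It also fails if it takes over 58 s, if anything falls off the work surface, if the arm or the gripper's body presses on something with over 40 N, if the wrist force passes 120 N, or if a joint passes its speed limit or range.

## Working session

There is one attempt and no reset: what is moved stays moved. The work goes in short steps, Python scripts to look and compute and a tool call to move; the robot and the scene stay as the last step left them, time stands still between calls to the robot, and variables do not carry over. Pictures are saved under pics/ and viewed, and the job is handed in when it is done.

Besides the shell and the picture viewer there is one more tool, called after "Emit:" as a command line: name --argument value ..., lists and objects as JSON in quotes. step_arm: Moves the arm, as the interface text tells. Its arguments: {"type":"object","properties":{"increments":{"type":"array","items":{"type":"object","properties":{"gripper":{"type":"number"},"tx":{"type":"number"},"ty":{"type":"number"},"tz":{"type":"number"},"rx":{"type":"number"},"ry":{"type":"number"},"rz":{"type":"number"}}}}},"required":["increments"]}

```bash
mkdir -p pics; python3 - <<'E'
from workcell import r
import cv2,numpy as np,pickle
o=r.get_obs();print(o)
for n in("scene","top"):
    s=r.snapshot(n);cv2.imwrite(f"pics/{n}0.png",s["img"][:,:,::-1]);pickle.dump(s,open(f"{n}0.pkl","wb"));print(n,s["K"],s["extrinsics"],s.keys())
E
```

```text
{'time': 0.0, 'joint_pos': array([-1.24886598,  0.46944567, -0.04856385,  1.53369401,  0.02411331,
        1.14102087, -0.08233704]), 'joint_vel': array([-3.93340031e-04,  1.69043416e-03,  2.25526623e-03, -1.06287433e-03,
       -6.11808372e-05,  9.45014160e-04,  9.97209414e-04]), 'effort': array([-7.02573470e-05, -5.10305393e+01, -4.68518736e-02, -2.37715048e+01,
        1.05486671e-02,  7.61017174e-03,  1.43302339e-05]), 'position': array([0.23177202, 0.63326357, 0.19785852]), 'ee_rot': array([ 8.19665263e-01,  5.72841929e-01, -7.82531799e-04,  6.08020087e-04]), 'force': array([ 0.12925671,  0.51565457, -0.34705607]), 'ft_torque': array([ 0.02878038, -0.01418509,  0.00472911]), 'finger_gap': 0.9956886536691709}
scene [[440.0863133    0.         257.70134732]
 [  0.         440.0863133  198.24791031]
 [  0.           0.           1.        ]] [[-0.2666442  -0.76708539  0.58350739  1.44173565]
 [ 0.96376101 -0.20712772  0.16811551  0.33271884]
 [-0.0080984   0.6071887   0.7945164   1.17376491]
 [ 0.          0.          0.          1.        ]] dict_keys(['img', 'K', 'extrinsics'])
top [[365.36682619   0.         252.8530701 ]
 [  0.         365.36682619 192.47683766]
 [  0.           0.           1.        ]] [[ 0.16513336  0.96351927 -0.2106219   0.42876722]
 [-0.9862705   0.1610613  -0.03646579  0.07242629]
 [-0.00121245  0.21375189  0.97688723  1.08906017]
 [ 0.          0.          0.          1.        ]] dict_keys(['img', 'K', 'extrinsics'])
```

View pics/scene0.png

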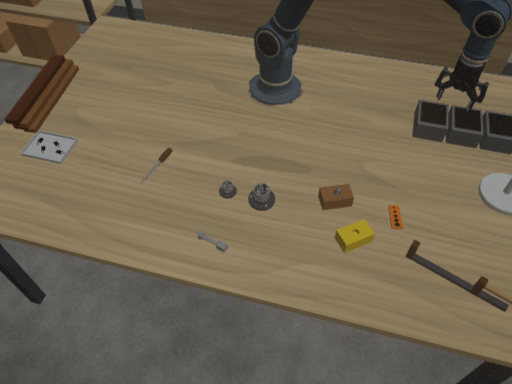

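View pics/top0.png

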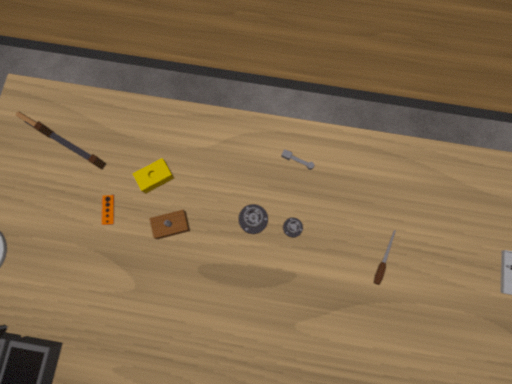

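```bash
cat > h.py <<'E'
import cv2,numpy as np,pickle
def ray(s,u,v):
    K=s["K"];E=s["extrinsics"]
    d=np.array([(u-K[0,2])/K[0,0],-(v-K[1,2])/K[1,1],-1.0])
    return E[:3,3],E[:3,:3]@d
def onz(s,u,v,z):
    o,d=ray(s,u,v);return o+d*(z-o[2])/d[2]
def proj(s,p):
    E=s["extrinsics"];q=E[:3,:3].T@(np.array(p)-E[:3,3]);K=s["K"]
    return K[0,0]*q[0]/-q[2]+K[0,2],K[1,1]*q[1]/q[2]+K[1,2]
E
python3 - <<'E'
from h import *
T=pickle.load(open("top0.pkl","rb"));S=pickle.load(open("scene0.pkl","rb"))
a=cv2.resize(T["img"][180:260,215:325],None,fx=7,fy=7,interpolation=cv2.INTER_CUBIC)
cv2.imwrite("pics/topc.png",a[:,:,::-1])
a=cv2.resize(S["img"][165:225,205:305],None,fx=8,fy=8,interpolation=cv2.INTER_CUBIC)
cv2.imwrite("pics/scc.png",a[:,:,::-1])
for n,(u,v) in dict(big=(253,218),small=(292,227),cleat=(168,224),yel=(152,175)).items(): print(n,onz(T,u,v,0.03))
# px size
print(np.linalg.norm(onz(T,253,218,0.0)-onz(T,254,218,0.0)))
E
```

```text
big [0.58186817 0.09892685 0.03      ]
small [ 0.57455366 -0.01723557  0.03      ]
cleat [0.5236423  0.34023531 0.03      ]
yel [0.66015624 0.41920284 0.03      ]
0.0030053061654349462
```

View pics/topc.png

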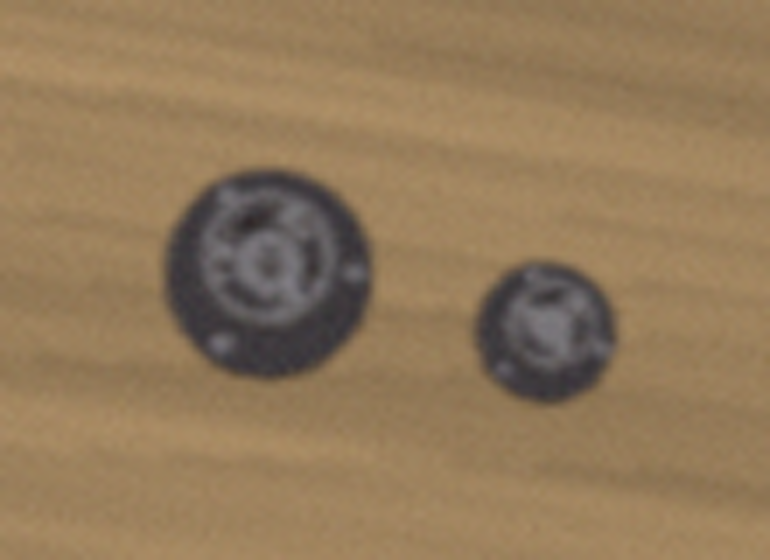

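View pics/scc.png

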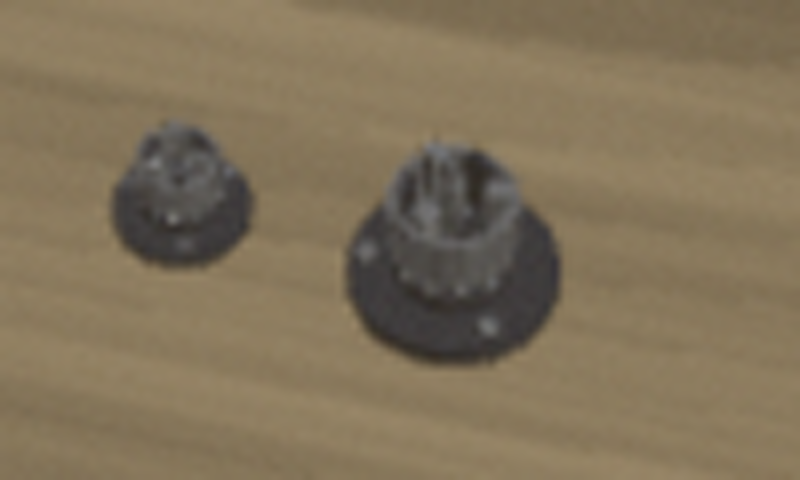

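The large chuck in the top view at (253,218) has a foot about 29.4 px wide, roughly 88 mm, so it matches the 90 mm one. The one at (292,227) is about 60 mm and is a decoy. The enlarged crops confirm this. The brown block at (169,224) is the cleat. The yellow one is not meant. Next I'll find the axis precisely and see which bit is which.

```bash
python3 - <<'E'
from h import *
T=pickle.load(open("top0.pkl","rb"));S=pickle.load(open("scene0.pkl","rb"))
ax={}
for n,s,(x0,x1,y0,y1) in(("top",T,(232,275,195,242)),("scene",S,(242,282,175,215))):
    hsv=cv2.cvtColor(s["img"],cv2.COLOR_RGB2HSV)
    m=np.zeros(hsv.shape[:2],np.uint8);m[y0:y1,x0:x1]=((hsv[y0:y1,x0:x1,1]<75))*255
    c=max(cv2.findContours(m,cv2.RETR_EXTERNAL,cv2.CHAIN_APPROX_NONE)[0],key=cv2.contourArea)
    e=cv2.fitEllipse(c); print(n,e,cv2.boundingRect(c))
    P=np.array([onz(s,u,v,0.006) for u,v in c[:,0]]);print(n,"circle z.006",cv2.minEnclosingCircle((P[:,:2]*1000).astype(np.float32)), P[:,:2].min(0),P[:,:2].max(0))
for n,s,u,v in(("t",T,168,224),("s",S,336,192)): pass
a=cv2.resize(T["img"][205:240,145:195],None,fx=14,fy=14,interpolation=cv2.INTER_CUBIC)
b=cv2.resize(S["img"][180:212,312:360],None,fx=14,fy=14,interpolation=cv2.INTER_CUBIC)
c=cv2.resize(T["img"][200:235,230:280],None,fx=14,fy=14,interpolation=cv2.INTER_CUBIC)
for i,q in enumerate((a,b,c)): cv2.imwrite(f"pics/cl{i}.png",q[:,:,::-1])
p=proj
for z in(.03,.058,.066,.076): print(z,p(T,(.582,.099,z)),p(S,(.582,.099,z)))
E
```

```text
top ((252.79893493652344, 218.5746612548828), (28.400394439697266, 28.743711471557617), 166.888671875) (239, 204, 29, 30)
top circle z.006 ((583.9451293945312, 100.16442108154297), 44.27040481567383) [0.53968092 0.0563724 ] [0.62779026 0.14341509]
scene ((261.2138366699219, 196.61737060546875), (25.450159072875977, 27.239511489868164), 167.89361572265625) (248, 182, 27, 29)
scene circle z.006 ((570.7457275390625, 93.15519714355469), 60.203529357910156) [0.51252944 0.05049799] [0.62794748 0.141997  ]
0.03 (np.float64(252.98275981661382), np.float64(217.95177923815694)) (np.float64(261.72582604802466), np.float64(194.1742220378368))
0.058 (np.float64(252.97424798670122), np.float64(216.51980733619968)) (np.float64(261.7186374106244), np.float64(188.86918774637425))
0.066 (np.float64(252.97173321334404), np.float64(216.09673910947703)) (np.float64(261.7165421750371), np.float64(187.32295637866963))
0.076 (np.float64(252.96853570888), np.float64(215.55881288258044)) (np.float64(261.71389662534693), np.float64(185.3706069910611))
```

View pics/cl0.png

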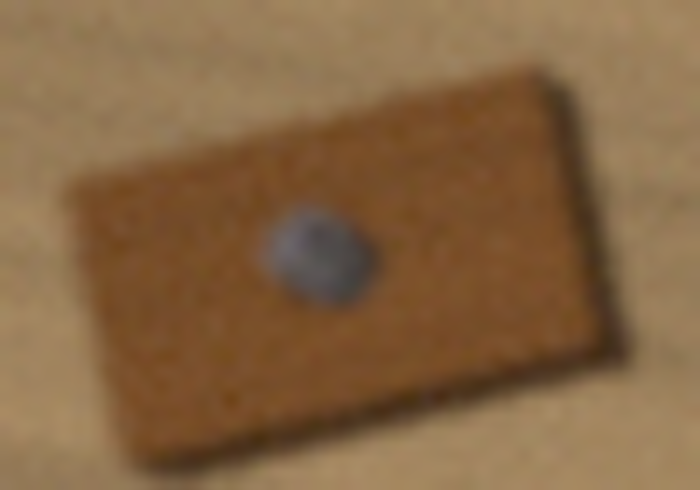

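View pics/cl1.png

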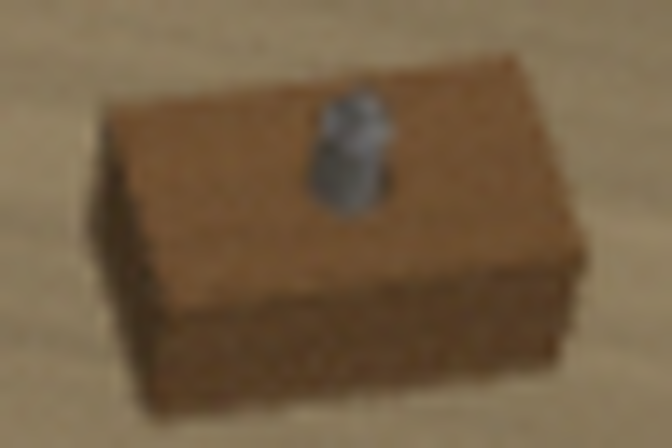

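View pics/cl2.png

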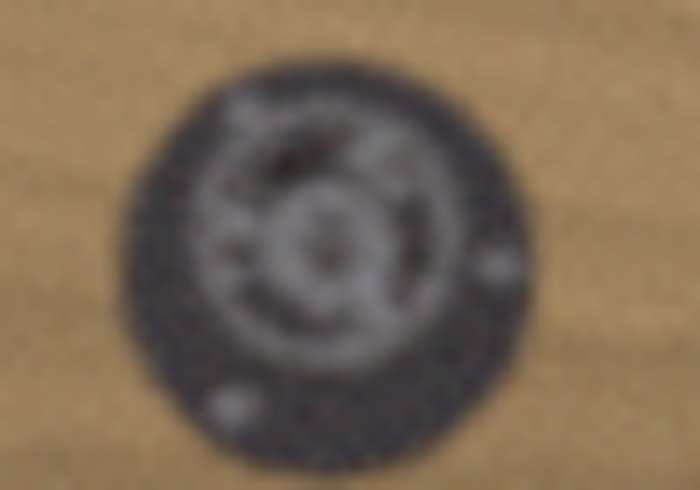

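```bash
python3 - <<'E'
from h import *
T=pickle.load(open("top0.pkl","rb"));S=pickle.load(open("scene0.pkl","rb"))
b=cv2.resize(S["img"][178:214,242:284],None,fx=16,fy=16,interpolation=cv2.INTER_CUBIC).astype(float)
b=np.clip((b-30)*1.6,0,255).astype(np.uint8)
cv2.imwrite("pics/sc3.png",b[:,:,::-1])
# spare bit: grey area in cleat
for n,s,(x0,x1,y0,y1),sc in(("top",T,(155,180,215,233),1),("scene",S,(325,348,183,200),1)):
    im=cv2.resize(s["img"][y0:y1,x0:x1],None,fx=8,fy=8,interpolation=cv2.INTER_CUBIC)
    h=cv2.cvtColor(im,cv2.COLOR_RGB2HSV);m=((h[...,1]<90)*255).astype(np.uint8)
    c=max(cv2.findContours(m,0,1)[0],key=cv2.contourArea);r=cv2.minAreaRect(c);print(n,r[0][0]/8+x0,r[0][1]/8+y0,r[1][0]/8,r[1][1]/8,r[2])
print(np.linalg.norm(onz(T,168,224,.06)-onz(T,169,224,.06)),np.linalg.norm(onz(S,336,192,.06)-onz(S,337,192,.06)))
E
```

```text
top 167.8645143508911 223.27390956878662 7.608617305755615 5.724383354187012 34.99202346801758
scene 337.07554817199707 190.815354347229 5.342422008514404 9.208045959472656 12.33908748626709
0.002831323442896795 0.0032085768093484198
```

View pics/sc3.png

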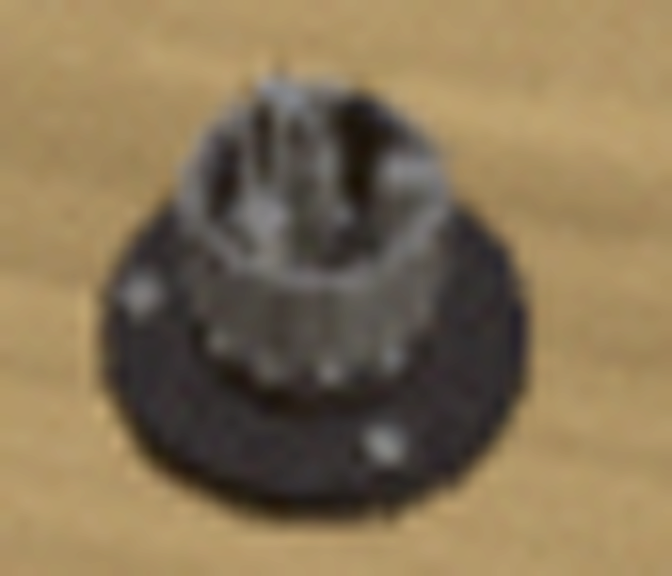

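The spare in the cleat measures about 16 mm across in both views, so it is the wide bit and the slim bit is in the chuck. First touch should therefore come about 3.8 notches in (8 mm of closing), and the target is 7 notches in all. The axis is at about (0.583, 0.099). Now I'll move above it.

Emit:
step_arm --increments '[{"gripper":0,"tx":351,"ty":-534,"tz":0},{"gripper":0,"tx":351,"ty":-534,"tz":0},{"gripper":0,"tx":351,"ty":-534,"tz":0},{"gripper":0,"tx":351,"ty":-534,"tz":0},{"gripper":0,"tx":351,"ty":-534,"tz":0},{"gripper":0,"tx":351,"ty":-534,"tz":0},{"gripper":0,"tx":351,"ty":-534,"tz":0},{"gripper":0,"tx":351,"ty":-534,"tz":0},{"gripper":0,"tx":351,"ty":-534,"tz":0},{"gripper":0,"tx":351,"ty":-534,"tz":0}]'

```text
schema error: expected keys gripper, tx, ty, tz, rx, ry, rz
```

Emit:
step_arm --increments '[{"gripper":0}]'

```text
schema error: expected keys gripper, tx, ty, tz, rx, ry, rz
```

```bash
python3 -c "
from workcell import r
o=r.get_obs()
for k in('time','joint_pos','position','ee_rot','force','ft_torque'):print(k,o[k].round(4) if k!='time' else o[k])"
```

```text
time 0.1
joint_pos [-1.2489  0.4694 -0.0486  1.5335  0.0241  1.141  -0.0823]
position [0.2317 0.6334 0.198 ]
ee_rot [ 8.196e-01  5.729e-01 -7.000e-04  5.000e-04]
force [ 0.7477 -0.0115 -0.0536]
ft_torque [-0.0005 -0.0634  0.0314]
```

Emit:
step_arm --increments '[{"gripper":0,"tx":351,"ty":-534,"tz":0,"rx":0,"ry":0,"rz":0},{"gripper":0,"tx":351,"ty":-534,"tz":0,"rx":0,"ry":0,"rz":0},{"gripper":0,"tx":351,"ty":-534,"tz":0,"rx":0,"ry":0,"rz":0},{"gripper":0,"tx":351,"ty":-534,"tz":0,"rx":0,"ry":0,"rz":0},{"gripper":0,"tx":351,"ty":-534,"tz":0,"rx":0,"ry":0,"rz":0},{"gripper":0,"tx":351,"ty":-534,"tz":0,"rx":0,"ry":0,"rz":0},{"gripper":0,"tx":351,"ty":-534,"tz":0,"rx":0,"ry":0,"rz":0},{"gripper":0,"tx":351,"ty":-534,"tz":0,"rx":0,"ry":0,"rz":0},{"gripper":0,"tx":351,"ty":-534,"tz":0,"rx":0,"ry":0,"rz":0},{"gripper":0,"tx":351,"ty":-534,"tz":0,"rx":0,"ry":0,"rz":0}]'

```text
time: 1.1
position: [0.5071, 0.2141, 0.1988]
ee_rot: [0.82, 0.573, -0.0, -0.0]
force: [0.8, 1.0, -0.2]
finger_gap: 1.0
```

```bash
cat > st.py <<'E'
from workcell import r
import numpy as np
from scipy.spatial.transform import Rotation as R
o=r.get_obs()
for k in('time','joint_pos','position','force','ft_torque','finger_gap'):print(k,np.round(o[k],4))
x=R.from_quat(o['ee_rot']).as_matrix();print('yaw',np.degrees(np.arctan2(x[1,0],x[0,0])),'z',x[:,2].round(4))
E
python3 st.py
```

```text
time 1.1
joint_pos [-0.5909  0.2644  0.1399  1.8393 -0.0425  1.041   0.7858]
position [0.5071 0.2141 0.1988]
force [ 0.8236  0.991  -0.2258]
ft_torque [ 0.096   0.0097 -0.0014]
finger_gap 0.9997
yaw 69.90651635210264 z [-4.e-04  0.e+00 -1.e+00]
```

Emit:
step_arm --increments '[{"gripper":0,"tx":75.9,"ty":-115.1,"tz":0,"rx":0,"ry":0,"rz":8},{"gripper":0,"tx":75.9,"ty":-115.1,"tz":0,"rx":0,"ry":0,"rz":16},{"gripper":0,"tx":75.9,"ty":-115.1,"tz":0,"rx":0,"ry":0,"rz":24},{"gripper":0,"tx":75.9,"ty":-115.1,"tz":-20,"rx":0,"ry":0,"rz":32},{"gripper":0,"tx":75.9,"ty":-115.1,"tz":-40,"rx":0,"ry":0,"rz":40},{"gripper":0,"tx":75.9,"ty":-115.1,"tz":-50,"rx":0,"ry":0,"rz":48},{"gripper":0,"tx":75.9,"ty":-115.1,"tz":-60,"rx":0,"ry":0,"rz":56},{"gripper":0,"tx":75.9,"ty":-115.1,"tz":-70,"rx":0,"ry":0,"rz":62},{"gripper":0,"tx":75.9,"ty":-115.1,"tz":-80,"rx":0,"ry":0,"rz":62},{"gripper":0,"tx":75.9,"ty":-115.1,"tz":-80,"rx":0,"ry":0,"rz":62}]'

```text
time: 2.1
position: [0.5811, 0.1006, 0.1172]
ee_rot: [0.409, 0.913, -0.001, -0.001]
force: [-1.2, 1.2, -0.3]
finger_gap: 0.997
```

```bash
python3 st.py; python3 - <<'E'
from workcell import r
from h import *
for n,(x,y) in dict(scene=(262,190),top=(253,215)).items():
    s=r.snapshot(n);pickle.dump(s,open(f"{n}1.pkl","wb"))
    a=cv2.resize(s["img"][y-50:y+40,x-50:x+50],None,fx=5,fy=5,interpolation=cv2.INTER_CUBIC);cv2.imwrite(f"pics/{n}1.png",a[:,:,::-1])
E
```

```text
time 2.1
joint_pos [-0.2381  0.4147 -0.0062  1.8245  0.003   0.906   2.0541]
position [0.5811 0.1006 0.1172]
force [-1.2335  1.2287 -0.3311]
ft_torque [0.0496 0.0363 0.0271]
finger_gap 0.9971
yaw 131.76513747480936 z [-3.6e-03 -8.0e-04 -1.0e+00]
```

View pics/scene1.png

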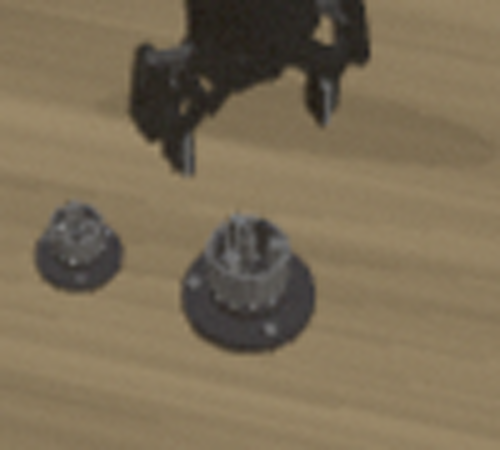

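View pics/top1.png

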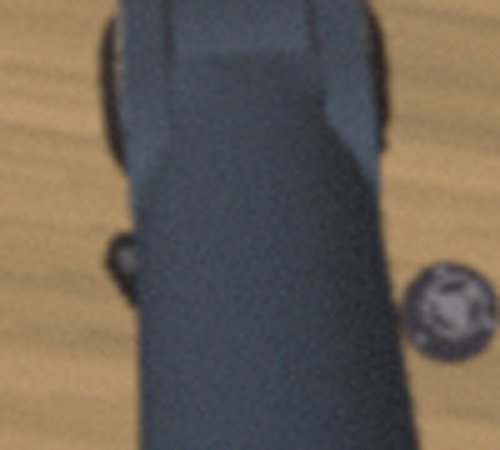

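```bash
python3 - <<'E'
from h import *
S=pickle.load(open("scene1.pkl","rb"))
d=np.array([np.cos(np.radians(131.8)),np.sin(np.radians(131.8))])
a=cv2.resize(S["img"][130:215,215:305],None,fx=8,fy=8,interpolation=cv2.INTER_CUBIC)
for z in(.117,.130):
  for rr in(-50,-42.5,42.5,50):
    p=proj(S,(*(np.array([.5811,.1006])+d*rr/1000),z));print(z,rr,np.round(p,1))
    cv2.circle(a,(int((p[0]-215+.5)*8),int((p[1]-130+.5)*8)),3,(255,0,0) if z<.12 else(0,255,0),-1)
cv2.imwrite("pics/sc1b.png",a[:,:,::-1])
E
```

```text
0.117 -50 [247.9 182.6]
0.117 -42.5 [250.1 181.7]
0.117 42.5 [274.3 172.4]
0.117 50 [276.4 171.6]
0.13 -50 [247.8 179.9]
0.13 -42.5 [250. 179.]
0.13 42.5 [274.4 169.7]
0.13 50 [276.5 168.9]
```

View pics/sc1b.png

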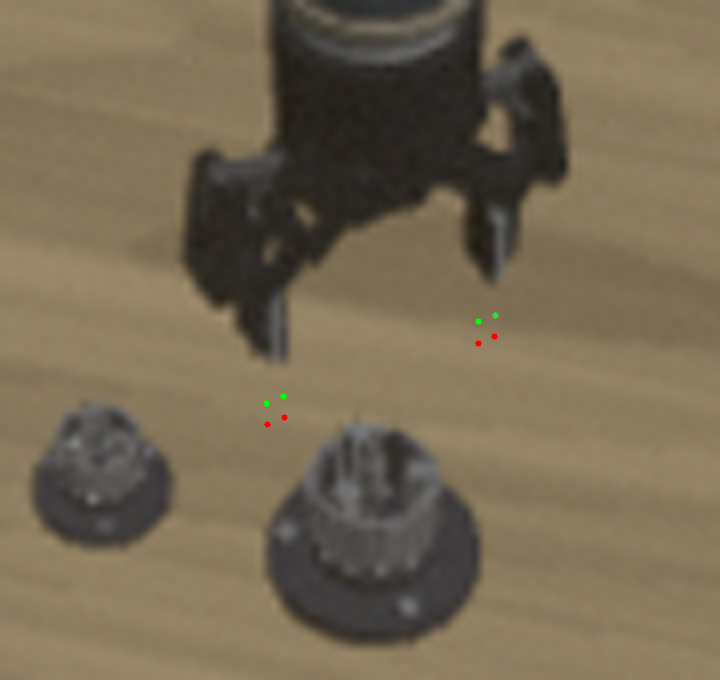

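```bash
python3 - <<'E'
from h import *
S=pickle.load(open("scene0.pkl","rb"))
d=np.array([np.cos(np.radians(69.9)),np.sin(np.radians(69.9))])
a=cv2.resize(S["img"][55:125,420:505],None,fx=8,fy=8,interpolation=cv2.INTER_CUBIC)
for z in(.198,.211):
  for rr in(-50,-42.5,42.5,50):
    p=proj(S,(*(np.array([.2317,.6334])+d*rr/1000),z))
    cv2.circle(a,(int((p[0]-420+.5)*8),int((p[1]-55+.5)*8)),3,(255,0,0) if z<.2 else(0,255,0),-1)
cv2.imwrite("pics/sc0b.png",a[:,:,::-1])
E
```

```text
(no output)
```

View pics/sc0b.png

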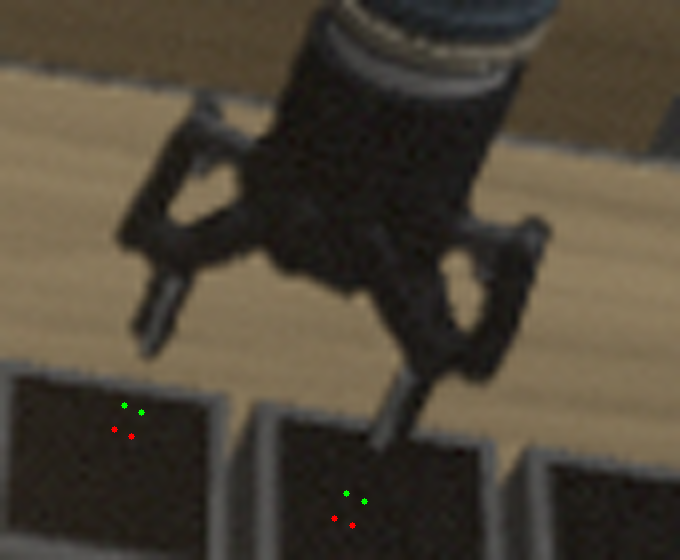

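Emit:
step_arm --increments '[{"gripper":0,"tx":1,"ty":-1,"tz":-20,"rx":0,"ry":0,"rz":0},{"gripper":0,"tx":1,"ty":-1,"tz":-40,"rx":0,"ry":0,"rz":0},{"gripper":0,"tx":1,"ty":-1,"tz":-55,"rx":0,"ry":0,"rz":0},{"gripper":0,"tx":1,"ty":-1,"tz":-55,"rx":0,"ry":0,"rz":0},{"gripper":0,"tx":1,"ty":-1,"tz":-55,"rx":0,"ry":0,"rz":0}]'

```text
time: 2.7
position: [0.5838, 0.1002, 0.0643]
ee_rot: [0.408, 0.913, 0.0, 0.0]
force: [0.6, 0.7, 0.1]
finger_gap: 1.004
```

```bash
python3 - <<'E'
from workcell import r
from h import *
S=r.snapshot("scene")
import subprocess
d=np.array([np.cos(np.radians(131.8)),np.sin(np.radians(131.8))])
o=r.get_obs();P=o['position'];print(P,o['force'],o['finger_gap'])
a=cv2.resize(S["img"][130:215,215:305],None,fx=8,fy=8,interpolation=cv2.INTER_CUBIC)
for z,c in((P[2],(255,0,0)),(P[2]+.013,(0,255,0))):
  for rr in(-50,-42.5,42.5,50):
    p=proj(S,(*(P[:2]+d*rr/1000),z))
    cv2.circle(a,(int((p[0]-215+.5)*8),int((p[1]-130+.5)*8)),3,c,-1)
cv2.imwrite("pics/sc2b.png",a[:,:,::-1])
E
```

```text
[0.58421758 0.10025476 0.06480417] [ 0.29727182 -0.05829307  0.12947552] 1.0045591702813437
```

View pics/sc2b.png

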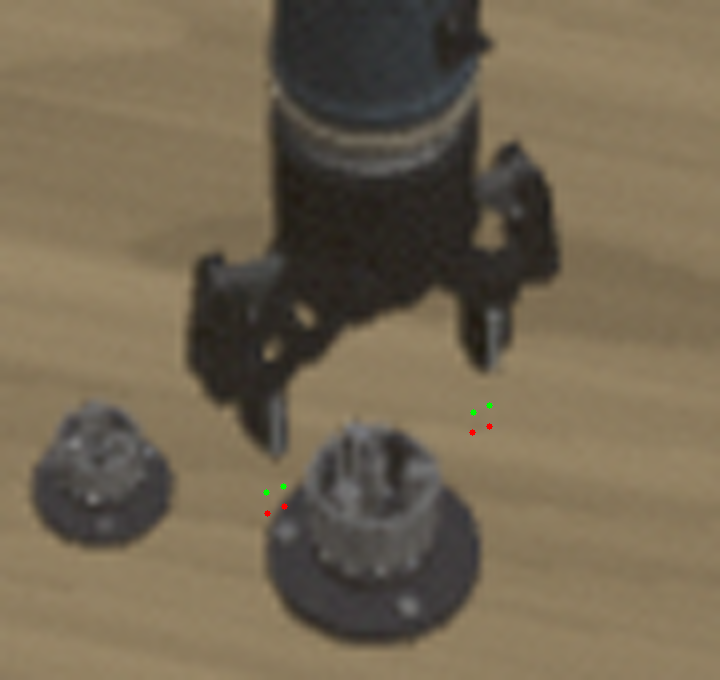

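The visible open tips sit about 20 mm higher than the TCP plus 13 mm predicts. I'll descend and check the height visually before closing.

Emit:
step_arm --increments '[{"gripper":0,"tx":-0.5,"ty":-0.5,"tz":-15,"rx":0,"ry":0,"rz":0},{"gripper":0,"tx":-0.5,"ty":-0.5,"tz":-30,"rx":0,"ry":0,"rz":0},{"gripper":0,"tx":-0.5,"ty":-0.5,"tz":-39,"rx":0,"ry":0,"rz":0},{"gripper":0,"tx":-0.5,"ty":-0.5,"tz":-39,"rx":0,"ry":0,"rz":0},{"gripper":0,"tx":-0.5,"ty":-0.5,"tz":-39,"rx":0,"ry":0,"rz":0}]'

```text
time: 3.25
position: [0.5831, 0.0995, 0.0249]
ee_rot: [0.408, 0.913, -0.0, -0.0]
force: [1.0, 0.8, -0.7]
finger_gap: 1.003
```

```bash
cat > look.py <<'E'
import sys
from workcell import r
from h import *
from scipy.spatial.transform import Rotation as R
o=r.get_obs();S=r.snapshot("scene")
P=o['position'];x=R.from_quat(o['ee_rot']).as_matrix();d=x[:2,0]
print(P.round(4),'F',o['force'].round(2),'M',o['ft_torque'].round(3),'gap',o['finger_gap'],'yaw',np.degrees(np.arctan2(d[1],d[0])),'j',o['joint_pos'].round(3),o['time'])
a=cv2.resize(S["img"][140:215,215:305],None,fx=8,fy=8,interpolation=cv2.INTER_CUBIC)
a=np.clip(a.astype(float)*1.4,0,255).astype(np.uint8)
if len(sys.argv)>2:
  h=o['finger_gap']*42.5
  for z,c in((P[2],(255,0,0)),(P[2]+.013,(0,255,0))):
   for rr in(-h,h):
    p=proj(S,(*(P[:2]+d*rr/1000),z))
    cv2.circle(a,(int((p[0]-215+.5)*8),int((p[1]-140+.5)*8)),3,c,-1)
cv2.imwrite(f"pics/{sys.argv[1]}.png",a[:,:,::-1]);pickle.dump(S,open(f"{sys.argv[1]}.pkl","wb"))
E
python3 look.py a1 1
```

```text
[0.5831 0.0995 0.0249] F [ 0.97  0.8  -0.66] M [0.041 0.027 0.044] gap 1.0027556126018904 yaw 131.90293441627904 j [-0.234  0.535 -0.008  1.887  0.006  0.72   2.056] 3.25
```

View pics/a1.png

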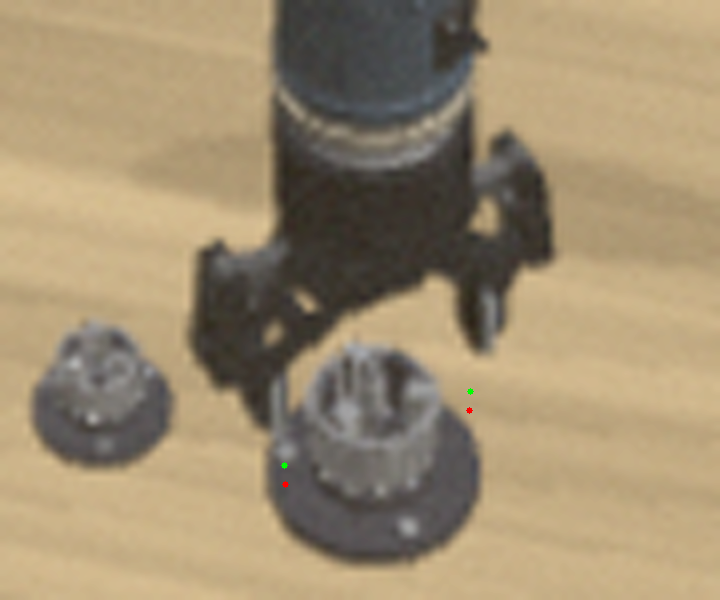

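Emit:
step_arm --increments '[{"gripper":0,"tx":0,"ty":0,"tz":-5,"rx":0,"ry":0,"rz":0},{"gripper":0,"tx":0,"ty":0,"tz":-10,"rx":0,"ry":0,"rz":0},{"gripper":0,"tx":0,"ty":0,"tz":-10,"rx":0,"ry":0,"rz":0},{"gripper":0.2,"tx":0,"ty":0,"tz":-10,"rx":0,"ry":0,"rz":0},{"gripper":0.25,"tx":0,"ty":0,"tz":-10,"rx":0,"ry":0,"rz":0},{"gripper":0.25,"tx":0,"ty":0,"tz":-10,"rx":0,"ry":0,"rz":0},{"gripper":0.25,"tx":0,"ty":0,"tz":-10,"rx":0,"ry":0,"rz":0}]'

```text
time: 4.0
position: [0.5831, 0.0995, 0.0151]
ee_rot: [0.408, 0.913, 0.0, 0.0]
force: [0.0, -0.2, 0.3]
finger_gap: 0.748
```

```bash
python3 look.py a2 1
```

```text
[0.5831 0.0995 0.0151] F [ 0.03 -0.19  0.31] M [-0.052  0.026  0.033] gap 0.7478930697162284 yaw 131.89977399795305 j [-0.234  0.549 -0.008  1.892  0.007  0.7    2.056] 4.0
```

View pics/a2.png

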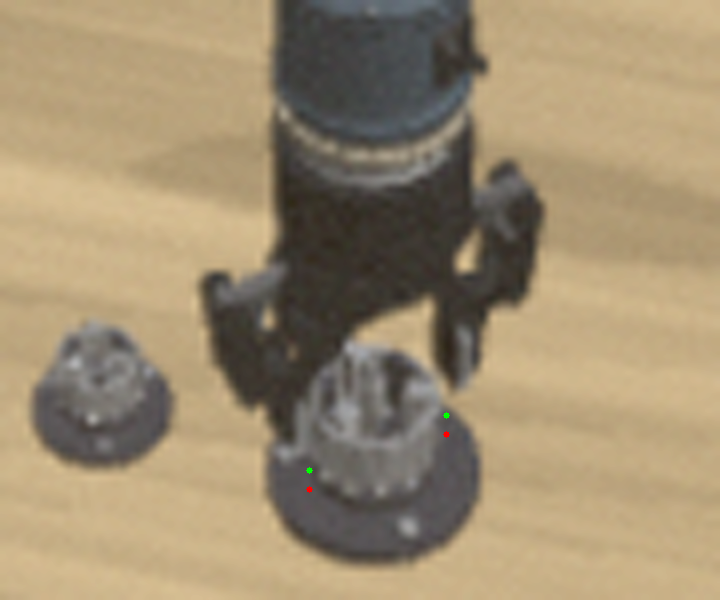

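Emit:
step_arm --increments '[{"gripper":0.35,"tx":0,"ty":0,"tz":-1,"rx":0,"ry":0,"rz":0},{"gripper":0.5,"tx":0,"ty":0,"tz":-1,"rx":0,"ry":0,"rz":0},{"gripper":0.5,"tx":0,"ty":0,"tz":-1,"rx":0,"ry":0,"rz":0},{"gripper":0.6,"tx":0,"ty":0,"tz":-1,"rx":0,"ry":0,"rz":0},{"gripper":0.6,"tx":0,"ty":0,"tz":-1,"rx":0,"ry":0,"rz":0}]'

```text
time: 4.55
position: [0.5828, 0.1001, 0.0146]
ee_rot: [0.407, 0.913, 0.0, -0.0]
force: [-2.6, 1.1, 5.7]
finger_gap: 0.6
```

```bash
python3 look.py a3 1
```

```text
[0.5828 0.1001 0.0146] F [-2.6   1.12  5.69] M [ 0.024  0.487 -0.055] gap 0.6003549656243868 yaw 131.91569563296395 j [-0.234  0.55  -0.009  1.892  0.006  0.7    2.056] 4.55
```

View pics/a3.png

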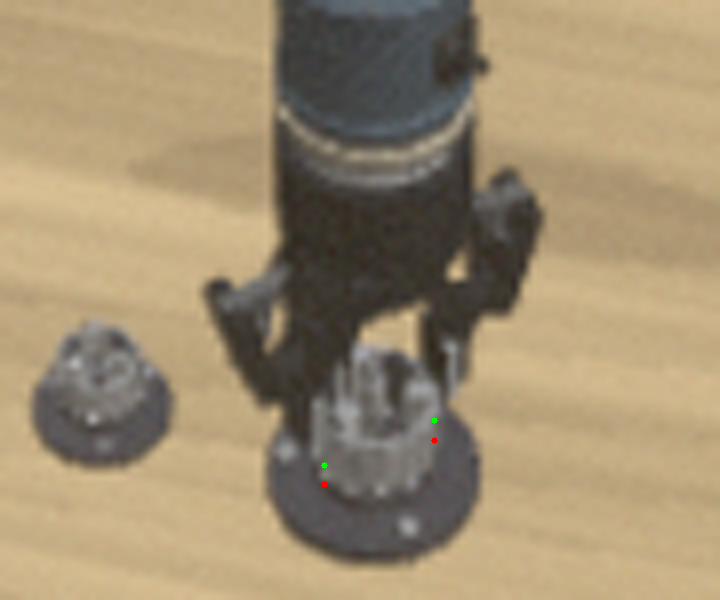

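The gap has stopped at 0.60, about 51 mm, so the sleeve is between the pads. Next I'll close fully and lift.

Emit:
step_arm --increments '[{"gripper":1,"tx":0,"ty":0,"tz":0,"rx":0,"ry":0,"rz":0},{"gripper":1,"tx":0,"ty":0,"tz":0,"rx":0,"ry":0,"rz":0},{"gripper":1,"tx":0,"ty":0,"tz":3,"rx":0,"ry":0,"rz":0},{"gripper":1,"tx":0,"ty":0,"tz":6,"rx":0,"ry":0,"rz":0},{"gripper":1,"tx":0,"ty":0,"tz":10,"rx":0,"ry":0,"rz":0},{"gripper":1,"tx":0,"ty":0,"tz":10,"rx":0,"ry":0,"rz":0},{"gripper":1,"tx":0,"ty":0,"tz":10,"rx":0,"ry":0,"rz":0}]'

```text
time: 5.3
position: [0.5824, 0.0998, 0.0233]
ee_rot: [0.407, 0.913, -0.0, -0.001]
force: [1.6, 1.8, -10.8]
finger_gap: 0.592
```

```bash
python3 look.py a4
```

```text
[0.5824 0.0998 0.0233] F [  1.61   1.78 -10.82] M [ 0.427 -0.397 -0.053] gap 0.5916367357951707 yaw 131.91243960834623 j [-0.234  0.537 -0.009  1.888  0.006  0.717  2.056] 5.3
```

View pics/a4.png

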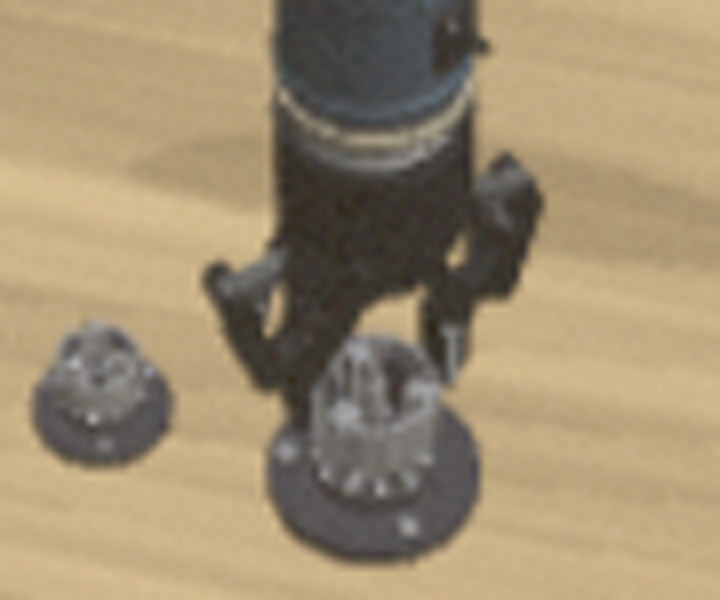

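The sleeve is up about 9 mm: Fz is -10.8 N and the teeth now show below it. Next I'll turn it clockwise.

Emit:
step_arm --increments '[{"gripper":1,"tx":0,"ty":0,"tz":0.7,"rx":0,"ry":0,"rz":-6},{"gripper":1,"tx":0,"ty":0,"tz":0.7,"rx":0,"ry":0,"rz":-12},{"gripper":1,"tx":0,"ty":0,"tz":0.7,"rx":0,"ry":0,"rz":-18},{"gripper":1,"tx":0,"ty":0,"tz":0.7,"rx":0,"ry":0,"rz":-24},{"gripper":1,"tx":0,"ty":0,"tz":0.7,"rx":0,"ry":0,"rz":-30},{"gripper":1,"tx":0,"ty":0,"tz":0.7,"rx":0,"ry":0,"rz":-36},{"gripper":1,"tx":0,"ty":0,"tz":0.7,"rx":0,"ry":0,"rz":-42},{"gripper":1,"tx":0,"ty":0,"tz":0.7,"rx":0,"ry":0,"rz":-48},{"gripper":1,"tx":0,"ty":0,"tz":0.7,"rx":0,"ry":0,"rz":-54},{"gripper":1,"tx":0,"ty":0,"tz":0.7,"rx":0,"ry":0,"rz":-60}]'

```text
time: 6.35
position: [0.5827, 0.0978, 0.0242]
ee_rot: [0.811, 0.585, -0.001, 0.001]
force: [2.8, -1.6, -10.5]
finger_gap: 0.6
```

```bash
python3 look.py a5
```

```text
[0.5827 0.0978 0.0242] F [  2.78  -1.62 -10.52] M [-0.404 -0.457  0.097] gap 0.6001094587904845 yaw 71.64067110111478 j [-0.44   0.547  0.27   1.901 -0.208  0.722  1.2  ] 6.35
```

View pics/a5.png

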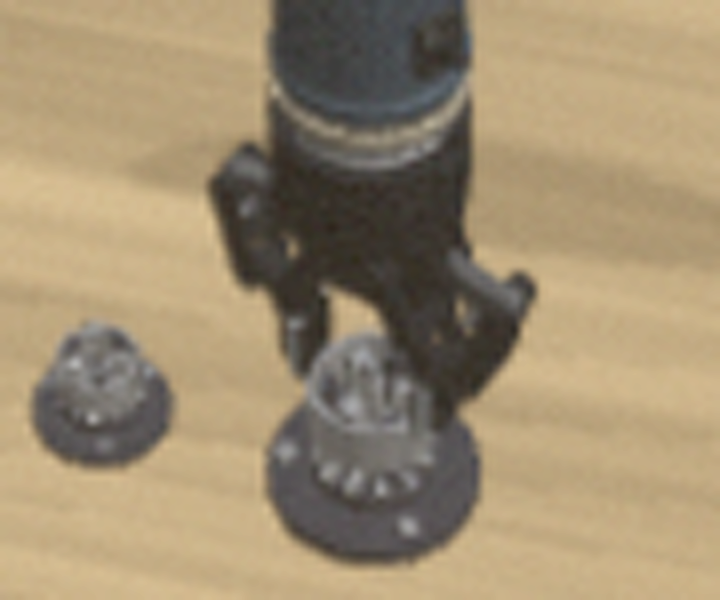

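Emit:
step_arm --increments '[{"gripper":1,"tx":0,"ty":0,"tz":0,"rx":0,"ry":0,"rz":-6},{"gripper":1,"tx":0,"ty":0,"tz":0,"rx":0,"ry":0,"rz":-12},{"gripper":1,"tx":0,"ty":0,"tz":0,"rx":0,"ry":0,"rz":-18},{"gripper":1,"tx":0,"ty":0,"tz":0,"rx":0,"ry":0,"rz":-24},{"gripper":1,"tx":0,"ty":0,"tz":0,"rx":0,"ry":0,"rz":-30},{"gripper":1,"tx":0,"ty":0,"tz":0,"rx":0,"ry":0,"rz":-36},{"gripper":1,"tx":0,"ty":0,"tz":0,"rx":0,"ry":0,"rz":-42},{"gripper":1,"tx":0,"ty":0,"tz":0,"rx":0,"ry":0,"rz":-48},{"gripper":1,"tx":0,"ty":0,"tz":0,"rx":0,"ry":0,"rz":-54},{"gripper":1,"tx":0,"ty":0,"tz":0,"rx":0,"ry":0,"rz":-60}]'

```text
time: 7.4
position: [0.581, 0.0967, 0.0238]
ee_rot: [0.995, 0.102, -0.002, 0.001]
force: [-0.2, -4.8, -9.8]
finger_gap: 0.597
```

```bash
python3 look.py a6
```

```text
[0.581  0.0967 0.0238] F [-0.17 -4.8  -9.75] M [-1.051  0.118  0.056] gap 0.5967487431405124 yaw 11.713803167306407 j [-0.639  0.592  0.548  1.915 -0.433  0.759  0.359] 7.4
```

View pics/a6.png

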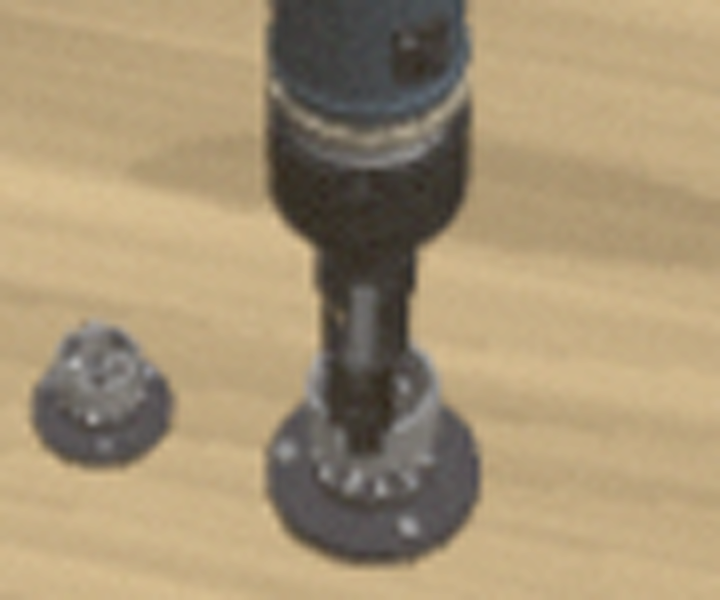

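Emit:
step_arm --increments '[{"gripper":1,"tx":0,"ty":0,"tz":-4,"rx":0,"ry":0,"rz":0},{"gripper":1,"tx":0,"ty":0,"tz":-8,"rx":0,"ry":0,"rz":0},{"gripper":1,"tx":0,"ty":0,"tz":-11,"rx":0,"ry":0,"rz":0},{"gripper":1,"tx":0,"ty":0,"tz":-11,"rx":0,"ry":0,"rz":0},{"gripper":1,"tx":0,"ty":0,"tz":-11,"rx":0,"ry":0,"rz":0}]'

```text
time: 7.95
position: [0.5812, 0.0968, 0.0147]
ee_rot: [0.995, 0.105, -0.002, 0.001]
force: [-4.8, -6.0, 3.7]
finger_gap: 0.594
```

```bash
python3 look.py a7
```

```text
[0.5812 0.0968 0.0147] F [-4.84 -6.03  3.67] M [-1.291  1.312  0.005] gap 0.594426290734377 yaw 12.01060147408084 j [-0.63   0.604  0.537  1.918 -0.443  0.743  0.373] 7.95
```

View pics/a7.png

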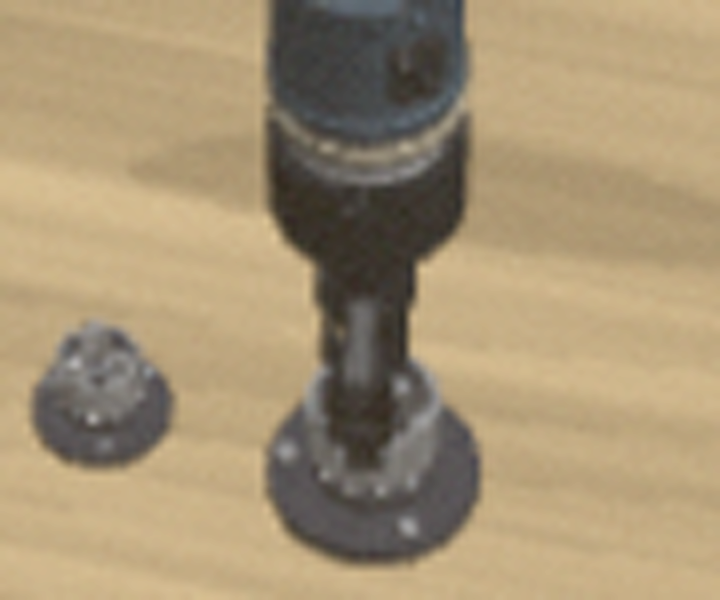

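The sleeve is seated: z is back to 0.0147 and Fz is no longer pulling. Next I'll release, rise for a look, turn back, and take a fresh grip.

Emit:
step_arm --increments '[{"gripper":0.4,"tx":0,"ty":0,"tz":0,"rx":0,"ry":0,"rz":0},{"gripper":0.2,"tx":0,"ty":0,"tz":0,"rx":0,"ry":0,"rz":0},{"gripper":0,"tx":0,"ty":0,"tz":0,"rx":0,"ry":0,"rz":0},{"gripper":0,"tx":0,"ty":0,"tz":0,"rx":0,"ry":0,"rz":0},{"gripper":0,"tx":0,"ty":0,"tz":20,"rx":0,"ry":0,"rz":0},{"gripper":0,"tx":0,"ty":0,"tz":45,"rx":0,"ry":0,"rz":8},{"gripper":0,"tx":0,"ty":0,"tz":75,"rx":0,"ry":0,"rz":16},{"gripper":0,"tx":0,"ty":0,"tz":100,"rx":0,"ry":0,"rz":24},{"gripper":0,"tx":0,"ty":0,"tz":100,"rx":0,"ry":0,"rz":32},{"gripper":0,"tx":0,"ty":0,"tz":100,"rx":0,"ry":0,"rz":40}]'

```text
time: 9.0
position: [0.5842, 0.1003, 0.1155]
ee_rot: [0.898, 0.441, 0.002, 0.0]
force: [-0.2, -1.9, -0.4]
finger_gap: 1.003
```

Emit:
step_arm --increments '[{"gripper":0,"tx":0,"ty":0,"tz":0,"rx":0,"ry":0,"rz":8},{"gripper":0,"tx":0,"ty":0,"tz":0,"rx":0,"ry":0,"rz":16},{"gripper":0,"tx":0,"ty":0,"tz":0,"rx":0,"ry":0,"rz":24},{"gripper":0,"tx":0,"ty":0,"tz":0,"rx":0,"ry":0,"rz":32},{"gripper":0,"tx":0,"ty":0,"tz":0,"rx":0,"ry":0,"rz":40},{"gripper":0,"tx":0,"ty":0,"tz":0,"rx":0,"ry":0,"rz":48},{"gripper":0,"tx":0,"ty":0,"tz":0,"rx":0,"ry":0,"rz":56},{"gripper":0,"tx":0,"ty":0,"tz":0,"rx":0,"ry":0,"rz":62},{"gripper":0,"tx":0,"ty":0,"tz":0,"rx":0,"ry":0,"rz":62}]'

```text
time: 9.9
position: [0.5834, 0.0999, 0.1142]
ee_rot: [0.545, 0.838, 0.001, 0.0]
force: [0.8, 0.4, -0.1]
finger_gap: 0.997
```

```bash
python3 look.py a8; python3 - <<'E'
from h import *
S=pickle.load(open("a8.pkl","rb"))
b=cv2.resize(S["img"][178:214,242:284],None,fx=16,fy=16,interpolation=cv2.INTER_CUBIC).astype(float)
cv2.imwrite("pics/a8z.png",np.clip((b-30)*1.6,0,255).astype(np.uint8)[:,:,::-1])
E
```

```text
[0.5834 0.0999 0.1142] F [ 0.83  0.43 -0.06] M [ 0.004  0.053 -0.084] gap 0.9969053972701512 yaw 113.94117662980716 j [-0.375  0.42   0.176  1.834 -0.093  0.894  1.833] 9.9
```

View pics/a8z.png

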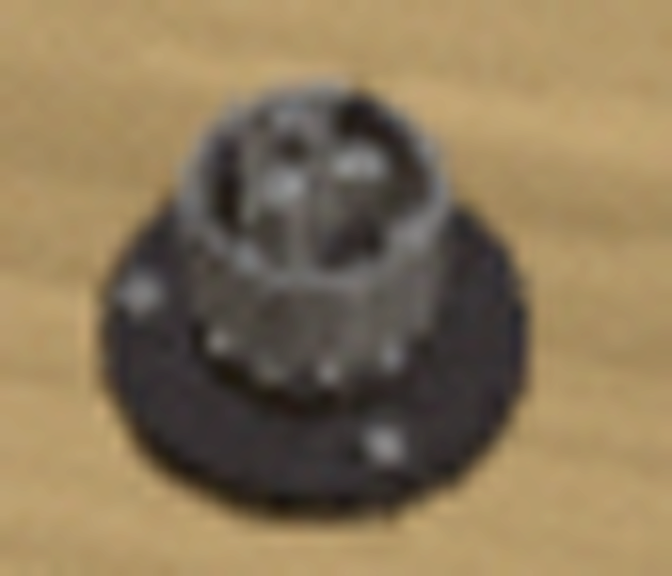

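After four notches the three jaws are drawn in around the bit and the sleeve is down. The force trends put the axis about 1.5–2 mm nearer (-x, -y), so I'll shift and regrip.

Emit:
step_arm --increments '[{"gripper":0,"tx":-1.5,"ty":-2,"tz":-40,"rx":0,"ry":0,"rz":0},{"gripper":0,"tx":-1.5,"ty":-2,"tz":-75,"rx":0,"ry":0,"rz":0},{"gripper":0,"tx":-1.5,"ty":-2,"tz":-100,"rx":0,"ry":0,"rz":0},{"gripper":0,"tx":-1.5,"ty":-2,"tz":-100,"rx":0,"ry":0,"rz":0},{"gripper":0.3,"tx":-1.5,"ty":-2,"tz":-100,"rx":0,"ry":0,"rz":0},{"gripper":0.5,"tx":-1.5,"ty":-2,"tz":-100,"rx":0,"ry":0,"rz":0},{"gripper":0.5,"tx":-1.5,"ty":-2,"tz":-100,"rx":0,"ry":0,"rz":0},{"gripper":1,"tx":-1.5,"ty":-2,"tz":-100,"rx":0,"ry":0,"rz":0},{"gripper":1,"tx":-1.5,"ty":-2,"tz":-100,"rx":0,"ry":0,"rz":0}]'

```text
time: 10.85
position: [0.5827, 0.0989, 0.0163]
ee_rot: [0.545, 0.838, 0.002, 0.001]
force: [-2.1, 2.1, 5.7]
finger_gap: 0.594
```

Emit:
step_arm --increments '[{"gripper":1,"tx":0,"ty":0,"tz":4,"rx":0,"ry":0,"rz":0},{"gripper":1,"tx":0,"ty":0,"tz":8,"rx":0,"ry":0,"rz":0},{"gripper":1,"tx":0,"ty":0,"tz":11,"rx":0,"ry":0,"rz":0},{"gripper":1,"tx":0,"ty":0,"tz":11,"rx":0,"ry":0,"rz":0},{"gripper":1,"tx":0,"ty":0,"tz":11,"rx":0,"ry":0,"rz":0}]'

```text
time: 11.35
position: [0.5821, 0.0985, 0.0245]
ee_rot: [0.545, 0.838, 0.001, 0.0]
force: [3.8, 3.9, -10.1]
finger_gap: 0.589
```

```bash
python3 look.py a9
```

```text
[0.5821 0.0985 0.0245] F [  3.77   3.93 -10.12] M [ 0.823 -0.927 -0.019] gap 0.588826165144281 yaw 113.92837381518409 j [-0.355  0.536  0.155  1.899 -0.122  0.714  1.859] 11.35
```

View pics/a9.png

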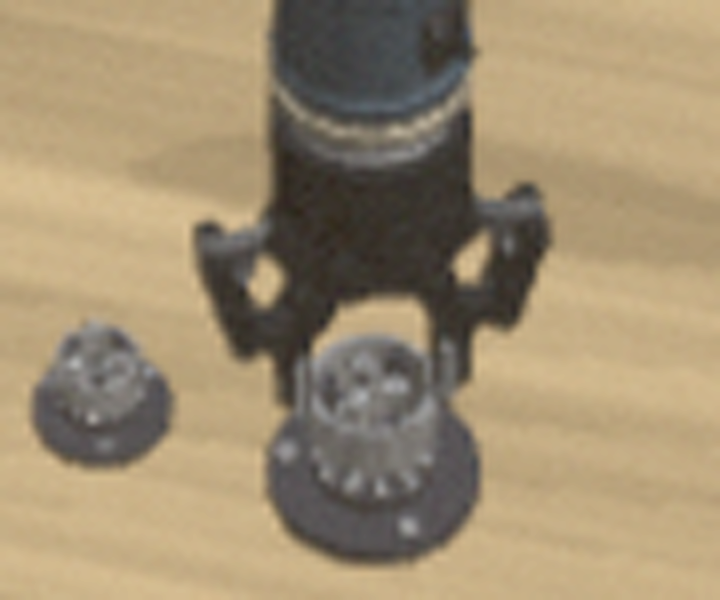

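Emit:
step_arm --increments '[{"gripper":1,"tx":1,"ty":1,"tz":1,"rx":0,"ry":0,"rz":-5},{"gripper":1,"tx":1,"ty":1,"tz":1,"rx":0,"ry":0,"rz":-10},{"gripper":1,"tx":1,"ty":1,"tz":1,"rx":0,"ry":0,"rz":-15},{"gripper":1,"tx":1,"ty":1,"tz":1,"rx":0,"ry":0,"rz":-20},{"gripper":1,"tx":1,"ty":1,"tz":1,"rx":0,"ry":0,"rz":-25},{"gripper":1,"tx":1,"ty":1,"tz":1,"rx":0,"ry":0,"rz":-30},{"gripper":1,"tx":1,"ty":1,"tz":1,"rx":0,"ry":0,"rz":-35},{"gripper":1,"tx":1,"ty":1,"tz":1,"rx":0,"ry":0,"rz":-40},{"gripper":1,"tx":1,"ty":1,"tz":1,"rx":0,"ry":0,"rz":-45}]'

```text
time: 12.3
position: [0.5819, 0.0976, 0.025]
ee_rot: [0.825, 0.564, -0.001, 0.0]
force: [3.0, 1.8, -10.9]
finger_gap: 0.592
```

```bash
python3 look.py b1
```

```text
[0.5819 0.0976 0.025 ] F [  3.03   1.75 -10.93] M [ 0.019 -0.554  0.097] gap 0.592055701656636 yaw 68.72203065867039 j [-0.51   0.556  0.366  1.906 -0.285  0.731  1.219] 12.3
```

Emit:
step_arm --increments '[{"gripper":1,"tx":0,"ty":0,"tz":0,"rx":0,"ry":0,"rz":-5},{"gripper":1,"tx":0,"ty":0,"tz":0,"rx":0,"ry":0,"rz":-10},{"gripper":1,"tx":0,"ty":0,"tz":0,"rx":0,"ry":0,"rz":-15},{"gripper":1,"tx":0,"ty":0,"tz":0,"rx":0,"ry":0,"rz":-20},{"gripper":1,"tx":0,"ty":0,"tz":0,"rx":0,"ry":0,"rz":-25},{"gripper":1,"tx":0,"ty":0,"tz":0,"rx":0,"ry":0,"rz":-30},{"gripper":1,"tx":0,"ty":0,"tz":0,"rx":0,"ry":0,"rz":-35},{"gripper":1,"tx":0,"ty":0,"tz":0,"rx":0,"ry":0,"rz":-40},{"gripper":1,"tx":0,"ty":0,"tz":0,"rx":0,"ry":0,"rz":-45},{"gripper":1,"tx":0,"ty":0,"tz":0,"rx":0,"ry":0,"rz":-45}]'

```text
time: 13.35
position: [0.5809, 0.0971, 0.0248]
ee_rot: [0.978, 0.208, -0.002, 0.001]
force: [0.6, -1.5, -10.0]
finger_gap: 0.596
```

```bash
python3 look.py b2
```

```text
[0.5809 0.0971 0.0248] F [ 0.61 -1.51 -9.98] M [-0.56  -0.069  0.183] gap 0.5957507788715101 yaw 23.977234410616035 j [-0.658  0.596  0.575  1.916 -0.454  0.765  0.593] 13.35
```

View pics/b2.png

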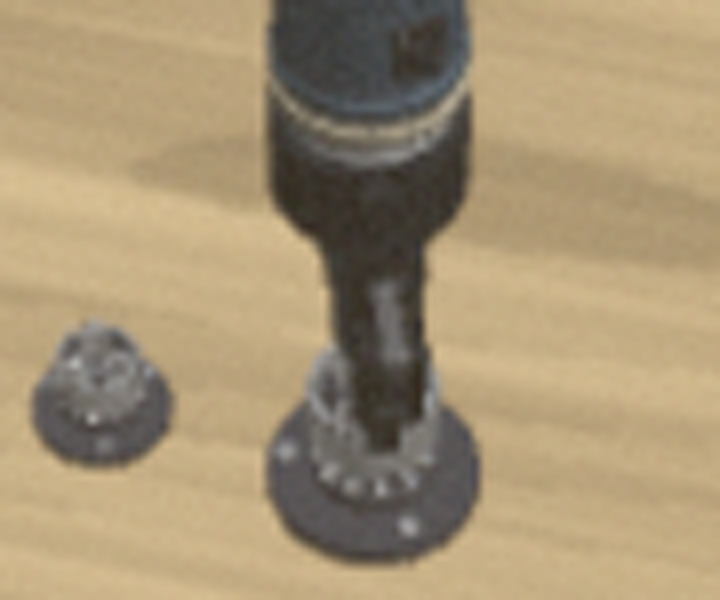

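The wrist torque about z rose from 0.02 to 0.10 to 0.18 N m over these three notches, as tightening should. Now I'll lower the sleeve into the notch.

Emit:
step_arm --increments '[{"gripper":1,"tx":0,"ty":0,"tz":-4,"rx":0,"ry":0,"rz":0},{"gripper":1,"tx":0,"ty":0,"tz":-8,"rx":0,"ry":0,"rz":0},{"gripper":1,"tx":0,"ty":0,"tz":-12,"rx":0,"ry":0,"rz":0},{"gripper":1,"tx":0,"ty":0,"tz":-12,"rx":0,"ry":0,"rz":0},{"gripper":1,"tx":0,"ty":0,"tz":-12,"rx":0,"ry":0,"rz":0}]'

```text
time: 13.9
position: [0.5814, 0.0971, 0.0162]
ee_rot: [0.978, 0.207, -0.001, -0.001]
force: [-8.6, -4.3, 15.7]
finger_gap: 0.594
```

```bash
python3 look.py b3
```

```text
[0.5814 0.0971 0.0162] F [-8.56 -4.28 15.71] M [-1.19   2.57   0.253] gap 0.5940183041656305 yaw 23.9083947992324 j [-0.647  0.608  0.564  1.919 -0.467  0.75   0.603] 13.9
```

View pics/b3.png

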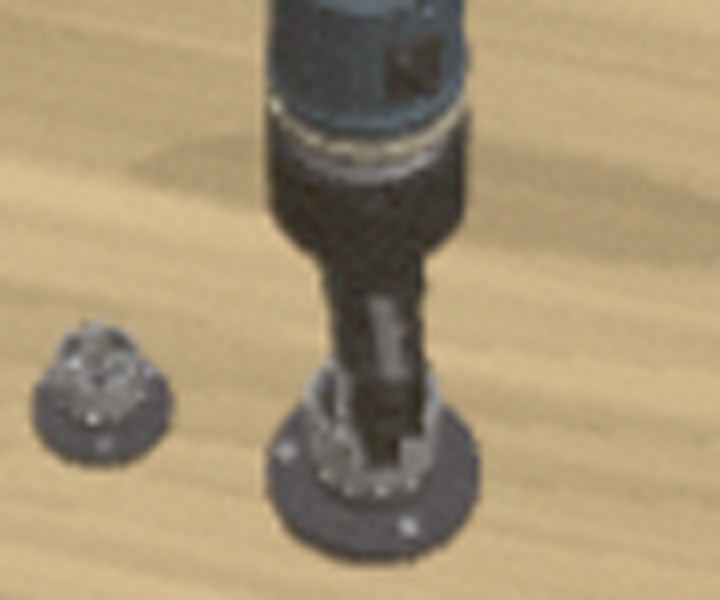

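Emit:
step_arm --increments '[{"gripper":1,"tx":0,"ty":0,"tz":1,"rx":0,"ry":0,"rz":0},{"gripper":0.3,"tx":0,"ty":0,"tz":1,"rx":0,"ry":0,"rz":0},{"gripper":0,"tx":0,"ty":0,"tz":1,"rx":0,"ry":0,"rz":0},{"gripper":0,"tx":0,"ty":0,"tz":1,"rx":0,"ry":0,"rz":0},{"gripper":0,"tx":0,"ty":0,"tz":1,"rx":0,"ry":0,"rz":0},{"gripper":0,"tx":0,"ty":0,"tz":30,"rx":0,"ry":0,"rz":0},{"gripper":0,"tx":0,"ty":0,"tz":70,"rx":0,"ry":0,"rz":0},{"gripper":0,"tx":0,"ty":0,"tz":110,"rx":0,"ry":0,"rz":0},{"gripper":0,"tx":-40,"ty":0,"tz":150,"rx":0,"ry":0,"rz":0},{"gripper":0,"tx":-80,"ty":0,"tz":190,"rx":0,"ry":0,"rz":0}]'

```text
time: 14.95
position: [0.5117, 0.0985, 0.1957]
ee_rot: [0.978, 0.207, 0.0, 0.0]
force: [-0.5, 2.0, 2.2]
finger_gap: 1.0
```

Emit:
step_arm --increments '[{"gripper":0,"tx":-30,"ty":120,"tz":20,"rx":0,"ry":0,"rz":0},{"gripper":0,"tx":-30,"ty":120,"tz":20,"rx":0,"ry":0,"rz":0},{"gripper":0,"tx":-30,"ty":120,"tz":20,"rx":0,"ry":0,"rz":0},{"gripper":0,"tx":-30,"ty":120,"tz":20,"rx":0,"ry":0,"rz":0},{"gripper":0,"tx":-30,"ty":120,"tz":20,"rx":0,"ry":0,"rz":0}]'

```text
time: 15.45
position: [0.4817, 0.2188, 0.2144]
ee_rot: [0.978, 0.208, 0.0, 0.0]
force: [0.5, -0.2, 0.1]
finger_gap: 0.999
```

```bash
python3 look.py b4; python3 - <<'E'
from h import *
from workcell import r
S=pickle.load(open("b4.pkl","rb"));S0=pickle.load(open("scene0.pkl","rb"));T=r.snapshot("top");T0=pickle.load(open("top0.pkl","rb"))
def z(im,y,x,f=9):
    b=cv2.resize(im[y:y+38,x:x+42],None,fx=f,fy=f,interpolation=cv2.INTER_CUBIC).astype(float);return np.clip((b-30)*1.6,0,255).astype(np.uint8)
cv2.imwrite("pics/b4z.png",np.vstack([np.hstack([z(S0["img"],177,242,8),z(S["img"],177,242,8)]),np.hstack([z(T0["img"],199,232,8),z(T["img"],199,232,8)])])[:,:,::-1])
cv2.imwrite("pics/b4t.png",T["img"][:,:,::-1])
E
```

```text
[0.4817 0.2188 0.2144] F [ 0.53 -0.2   0.1 ] M [-0.008  0.038 -0.002] gap 0.9988851060386426 yaw 23.9733567808245 j [-1.082  0.246  0.696  1.89  -0.179  1.068  0.104] 15.45
```

View pics/b4z.png

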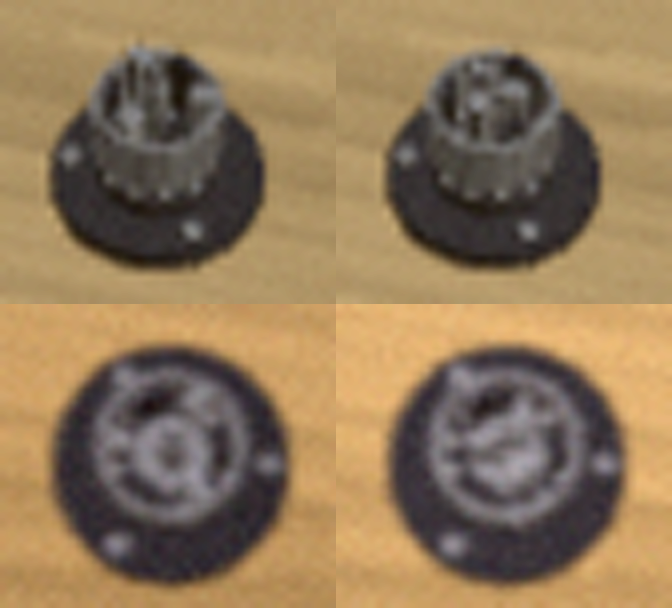

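View pics/b4t.png

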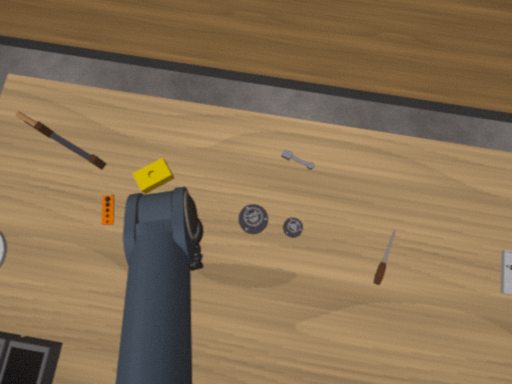

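```bash
python3 -c "
from workcell import r
print(r.finish_job(), r.get_obs()['time'])"
```

```text
the job is handed in; nothing more can be done
the job is handed in; nothing more can be done
```

I clamped the bit in the 90 mm chuck by turning the sleeve clockwise seven notches, and handed the job in at about 15.5 s; no verdict is reported.

**What was done:** The spare in the cleat measured about 16 mm, so I took the bit in the chuck to be the slim one. First touch was then expected about 3.8 notches in, so seven notches is about 3.2 past it. I made two grips, lifting the sleeve 8–9 mm each time: four notches, seated, then three more, seated.

**Last checks:**
- **Sleeve:** it came back to the same height it had when gripped, and the picture shows it down in a notch as at the start.
- **Jaws:** the pictures show them drawn in around the bit. Turning torque rose from about 0 to 0.18 N m in the second grip, against roughly 0.23 N m expected for that tightness; the reading is noisy by about 0.05. Jaw force was not measured directly.
- **Other things:** the file, gauge and winder look unmoved. The arm was over the cleat in the last top view, so I did not check the spare there, but the robot never went near it on the bench. The gripper was open and clear of everything.

**What disagreed:** The fingertips looked about 20 mm higher in the pictures than the reported TCP implied. I gripped a little lower than planned because of this, and both grips held. Which bit was in the chuck rests only on the spare's measured width. Had it been the wide one, the sleeve would be about 4.6 notches past touch, still under the limit of five.

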